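Lock the tape reel's axle with its R-clip

TASK

The R-clip of the tape stand hangs in the narrow gap of the small metal block, with only its black grip showing. Pull it out by the grip and lock the stand's axle with it: push its straight leg down through the cross-hole near the free end of the axle until the bent leg has sprung over the shaft and the clip sits fully home and upright, then let go. Leave the bottle, the test weight and the covered dish where they stand.

Things in the scene. Friction and masses are not known exactly. Their poses are not given: they have to be found in the camera images.
- clip: R-clip, 45 to 90 g: 6 mm steel wire legs pointing down (-z) from a black plastic grip. Origin on the straight leg's axis at waist level: it lies at the middle of the cross-hole when the clip is fully home. z up along the straight leg, y from straight to bent leg, x across the thickness. Starts upright in the rack's gap, the grip's underside (z = 34) resting on the rack's top
- clip_grip (a point): centre of the clip's black grip block, 14 (clip x) x 30 (y) x 30 (z), at clip y = 7, z = 49; flat faces across x. Below it a neck 8 (x) x 12.6 (y) round the straight leg reaches down to z = 9.5 and stops on the axle when the clip is home
- clip_tip (a point): rounded tip of the clip's straight leg, at clip z = -32
- clip_leg (a joint): spring hinge of the clip's bent leg, rad: 0 relaxed, grows as the leg spreads from the straight leg; 4 N m/rad. Relaxed leg axis at clip y = 14.8 at z = 0 (bows round the shaft), 9.5 at z = -13.5 and 13.5 (narrow waists), 18.5 at its flared foot z = -25.5. Pushing it over the shaft takes only 3 to 8 N, from about 23 mm above home; below 12 mm it springs in and draws the clip home
- rack: fixed aluminium block standing on the bench, 30 (x) x 56 (y) x 75 (z) on a foot 52 x 74 x 6; origin at the centre of its underside. In its top a vertical gap 10 wide (x) and 36 long (y), 69 deep, in which the clip's legs hang, clip axes along rack axes, clip origin near rack x = 0, y = -8, z = 41
- stand: fixed tape stand: grey base plate 90 (x) x 160 (y = -25 to 135) x 8, an upright at y = 106 to 118 carrying a level steel axle along y, 22 in diameter, axis at z = 85, free end at y = -20. Origin on the bench right below the cross-hole. A grey sleeve (34 diameter, y = 13 to 65) and a roll of masking tape (103 diameter, y = 66 to 91) sit on the axle
- cross_hole (a point): centre of the vertical cross-hole, on the axle's axis 85 above the bench; the hole is 9 in diameter with 1 mm chamfers, its mouths 11 above and below this point. The clip may go in with its bent leg on either side of the axle (stand +x or -x), its y axis square to the axle
- bottle: loose bystander: capped white reagent bottle, 42 diameter, 85 high; origin at the centre of its underside
- weight: loose bystander: knobbed steel test weight, 26 diameter, 36 high; origin at the centre of its underside
- dish: loose bystander: covered petri dish, 60 diameter, 16 high; origin at the centre of its underside
- monitor_a: fixed desktop monitor behind the work, to be kept clear of: origin under its foot (190 x 240 x 12, x by y); screen 530 wide (y), 20 thick, from 100 to 410 above the bench, its front face about 35 in front of the origin (towards the robot)

How it is judged:
By the outcome, as a careful person would: the job done as asked, in the order asked, and still so for the second after the job is handed in, with the robot touching nothing.
It also fails if it takes over 48 s, if anything falls off the work surface, if the arm or the gripper's body presses on something with over 40 N, if the wrist force passes 120 N, or if a joint passes its speed limit or range.

ROBOT

A 6-joint arm with a two-finger parallel gripper is mounted at the origin on a cart in front of the work surface, level with it; the furniture and walls round the work are solid. World frame = base frame: x ahead of the robot, y to its left, z up, the work surface at z = 0. Lengths are in m, angles in rad, forces in N, time in s.
With the tool pointing down it reaches from about 0.3 to 0.875 m from the base axis. Payload 4.2 kg.
Tool frame: the origin (TCP) lies on the front face of the gripper's body, between the roots of the fingers; the fingertips stand 73 mm ahead of it and the grasp point (between the pads) lies 54 mm ahead of it; z points along the fingers, y is the line along which they close (so a half turn about z gives the same grasp; the last joint's range is limited). The gripper opens to 85 mm and grips with 20 to 120 N. Pads are 22 mm wide; open, the fingers measure 114 mm over their backs; the gripper's body (76 mm by 85 mm) begins 54 mm behind the grasp point. The pads swing forward as they close: fully open they stand 13 mm farther back than shut.
Start: joints at [-1.273, 0.32, 1.565, -0, 1.257, -0.02], TCP at [0.18, -0.546, 0.304] pointing down, gripper open.
Joint ranges: [-3.11, 3.11], [-0.84, 2.01], [0.21, 2.61], [-1.34, 4.49], [0.05, 2.63], [-2.56, 2.56]. Speed limits (rad/s): [2.57, 2.57, 3.14, 3.14, 3.14, 3.14].

INTERFACE

Orientations are given as a rotation vector (axis times angle).
In Python, from station import bot gives the robot as it stands.
- The arm moves only by the tool move_arm, never from a script. Its argument "series" is text: rows parted by semicolons, each of 7 numbers parted by spaces: the shift along the world's x, y, z in m, then the turn, a rotation vector about the world's x, y, z in rad, then the opening, from -1 (shut) to 1 (fully open). A call has 1 to 8 rows; each row is the pose to reach, as a shift and turn from the pose commanded when the call began; what a row does not reach only later rows make up. A row lasts 1/8 s, in which the tool goes at most 62.5 mm and 10.7 degrees, less where a joint would pass 70% of its speed; a pose out of reach is approached as far as the arm can. A call with a gripper value outside its range is refused whole. The fingers move at their own pace and stop on an object; "newtons" is the grip in N (left out, the last holds). Time passes only in rows, so rows that repeat a pose let the fingers close. It gives the time, the measured TCP pose, the force, the opening and the grip force at its end, in the units of the state.
- bot.state(): the state, without advancing time (a new reading comes with each control period).
- bot.get_image(name): name is "side" or "top"; returns a dict with "image" (420x560x3 uint8, red, green, blue), "mtx" (3x3 intrinsics, pixels), "k1" (the pictures are not rectified: a ray, as slopes to the right and down, at radius r is drawn at 1 + k1 r^2 times it, then the intrinsics apply), "position" and "attitude" of the camera in the world. Camera axes: x right, y up, looking along -z (the intrinsics and any distortion apply to the point x, -y, -z); pixel columns grow to the right and rows downward; lengths in m; the calibration is good to about 2 mm. A picture is of the moment at which its call begins. There is no depth.
- bot.hand_in(): hands the job in; it is judged then, once.
The state is a dict: "time": time; "joint_positions": joint angles; "qvel": joint speeds; "joint_torque": joint torques, N m; "tcp_pos": TCP position; "tool_rot": TCP orientation; "wrist_force": force on the tool from outside, world axes, zero at the start; "moment": the same for the moment, N m; "finger_gap": finger opening in m; "finger_force": force on a finger pad.
Only numpy, scipy, OpenCV 4.12 (cv2) and the standard library are available. Lean on these libraries where they do the work, as an engineer would, in place of code of your own. Each camera call takes 0.05 s, during which the arm holds its last target. There are 200 camera calls.

## Working session

There is one attempt and no reset: what is moved stays moved. The work goes in short steps, Python scripts to look and compute and a tool call to move; the robot and the scene stay as the last step left them, time stands still between calls to the robot, and variables do not carry over. Pictures are saved under pics/ and viewed, at most 10 in all, crops included, and the job is handed in when it is done.

Besides the shell and the picture viewer there is one more tool, called after "Call:" in YAML: its name, and indented under it one key for each argument. move_arm: Moves the arm, as the interface text tells. Its arguments: {"type":"object","properties":{"series":{"type":"string"},"newtons":{"type":"number"}},"required":["series"]}

```bash
ls; mkdir -p pics; cat > h.py <<'E'
import numpy as np,cv2
from scipy.spatial.transform import Rotation as R
from station import bot
def rot(a):
    a=np.array(a,float)
    if a.shape==(3,3): return a
    return R.from_rotvec(a).as_matrix() if a.size==3 else R.from_quat(a).as_matrix()
def ray(c,u,v):
    K=np.array(c['mtx']);p=cv2.undistortPoints(np.array([[[u,v]]],float),K,np.array([c['k1'],0,0,0.]))[0,0]
    d=rot(c['attitude'])@np.array([p[0],-p[1],-1]);return np.array(c['position']),d
def onz(c,u,v,z):
    o,d=ray(c,u,v);return o+d*(z-o[2])/d[2]
def proj(c,P):
    q=rot(c['attitude']).T@(np.array(P,float)-np.array(c['position']));x,y=q[0]/-q[2],-q[1]/-q[2]
    s=1+c['k1']*(x*x+y*y);K=np.array(c['mtx']);return (K@[x*s,y*s,1])[:2]
def tri(c1,p1,c2,p2):
    o1,d1=ray(c1,*p1);o2,d2=ray(c2,*p2);d1/=np.linalg.norm(d1);d2/=np.linalg.norm(d2)
    t=np.linalg.lstsq(np.c_[d1,-d2],o2-o1,rcond=None)[0];a,b=o1+t[0]*d1,o2+t[1]*d2
    return (a+b)/2,np.linalg.norm(a-b)
E
python3 - <<'E'
from h import *
import pickle
s=bot.state();print(s)
for n in('side','top'):
    c=bot.get_image(n);pickle.dump(c,open(n+'0.pkl','wb'));print(n,c['mtx'],c['k1'],c['position'],c['attitude'])
    cv2.imwrite(f'pics/{n}0.png',cv2.resize(c['image'][:,:,::-1],(800,600)))
E
```

```text
pics
{'time': 0.0, 'joint_positions': array([-1.27302353e+00,  3.20258999e-01,  1.56567863e+00, -4.11266076e-05,
        1.25737442e+00, -2.00213465e-02]), 'qvel': array([ 9.01255974e-04, -4.43131028e-04,  8.62239607e-04, -1.46876022e-05,
        8.75275066e-04, -3.78454037e-04]), 'joint_torque': array([-9.58886994e-04, -4.15522027e+01, -2.34159207e+01, -8.25604911e-05,
        8.10431287e-03,  1.14952860e-05]), 'tcp_pos': array([ 0.17954902, -0.54588138,  0.30310119]), 'tool_rot': array([-3.10033689e+00, -4.96843030e-01,  4.34484838e-04]), 'wrist_force': array([ 0.20549883, -0.05791496, -0.06685537]), 'moment': array([-0.05934065,  0.02214802, -0.04174485]), 'finger_force': 0.0, 'finger_gap': 0.08546366085443857}
side [[408.20187065   0.         276.96114105]
 [  0.         408.20187065 205.06621067]
 [  0.           0.           1.        ]] 0.010582247068566341 [ 0.16351021 -0.83808287  0.44721218] [ 1.09919658 -0.24692018 -0.42675275]
top [[450.23111604   0.         278.01133147]
 [  0.         450.23111604 201.98635926]
 [  0.           0.           1.        ]] -0.10087469776046704 [ 0.37704099 -0.12946629  1.08962701] [ 0.07144235 -0.11584636 -1.56725145]
```

View pics/side0.png

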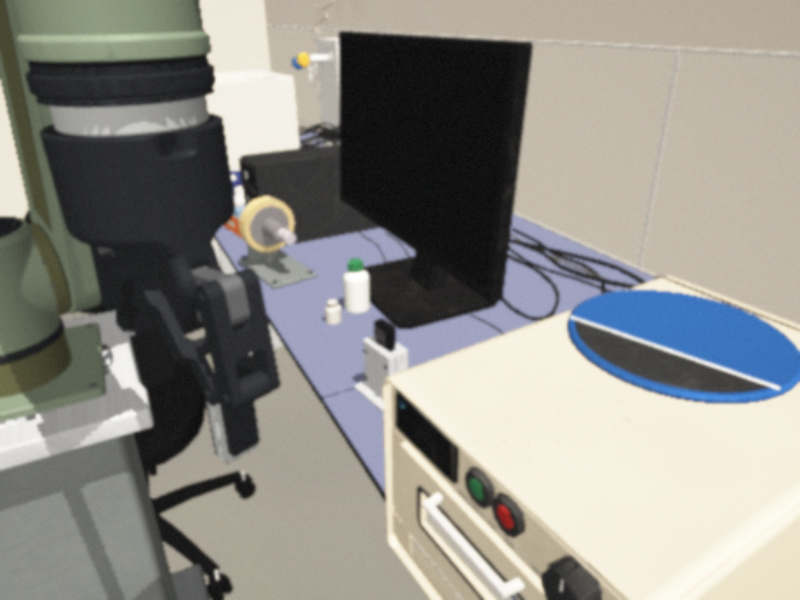

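View pics/top0.png

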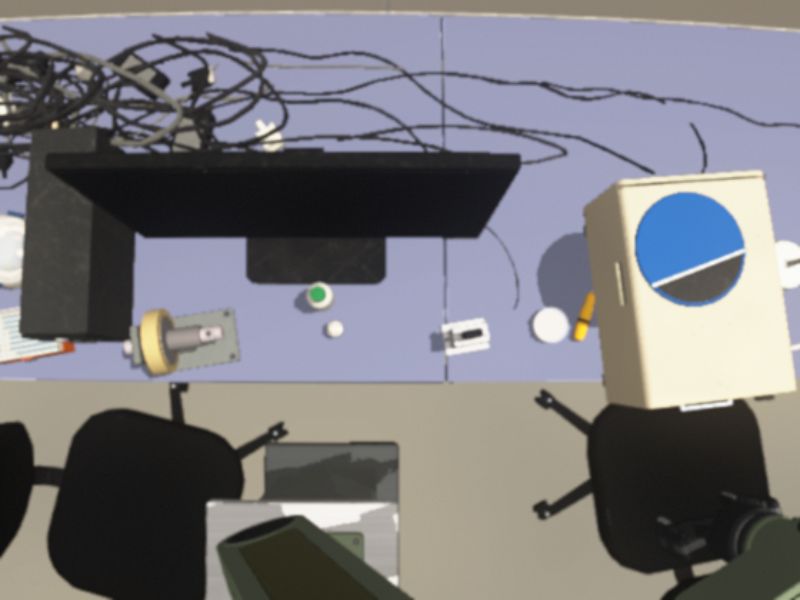

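The side view shows the rack with black grip at about (385,335), and the stand with tape at (268,222). In the top view the rack is at (467,335), the stand's free axle end at (212,335), the bottle at (319,295), the weight at (334,329) and the dish at (550,325). Next I zoom in on the rack and stand.

```bash
python3 - <<'E'
from h import *
import pickle
t=pickle.load(open('top0.pkl','rb'));s=pickle.load(open('side0.pkl','rb'))
f=lambda c,x,y,w,h,k:cv2.resize(c['image'][y:y+h,x:x+w,::-1],None,fx=k,fy=k,interpolation=cv2.INTER_CUBIC)
a=f(t,300,212,50,50,6)   # 300x300
b=f(t,80,205,100,60,5)   # 500x300
d=f(s,240,215,50,70,4)  # 200x280
e=f(s,155,125,75,80,4) # 300x320
im=np.zeros((600,800,3),np.uint8)
im[:300,:300]=a;im[:300,300:800]=b;im[300:580,:200]=d;im[300:600,250:550]=e[:300]
cv2.imwrite('pics/z0.png',im)
E
```

```text
(no output)
```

View pics/z0.png

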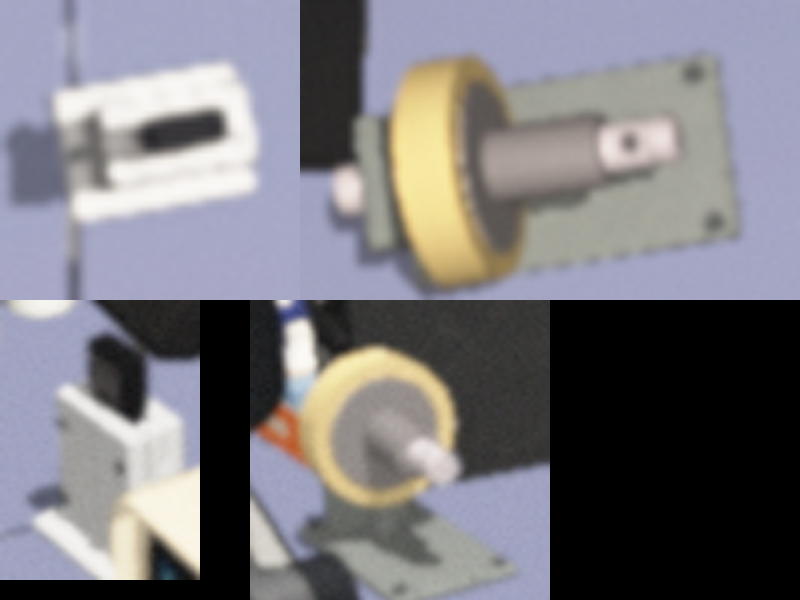

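The zoom shows the grip as a dark bar in the rack crop, around (182,132). The cross-hole is the dark dot at (628,143) in the stand crop, with the axle running left to right at a slight tilt.

```bash
python3 - <<'E'
from h import *
import pickle
t=pickle.load(open('top0.pkl','rb'));s=pickle.load(open('side0.pkl','rb'))
def mask(c,x,y,w,h,lo,hi):
    g=c['image'][y:y+h,x:x+w].astype(int).max(2);k=8
    G=cv2.resize(g.astype(np.float32),None,fx=k,fy=k,interpolation=cv2.INTER_CUBIC)
    m=((G>=lo)&(G<hi)).astype(np.uint8)
    cs,_=cv2.findContours(m,cv2.RETR_EXTERNAL,cv2.CHAIN_APPROX_NONE)
    q=max(cs,key=cv2.contourArea);M=cv2.moments(q)
    off=np.array([x,y]);cv=lambda p:(np.array(p)+.5)/k-.5+off
    return cv([M['m10']/M['m00'],M['m01']/M['m00']]),cv(cv2.boxPoints(cv2.minAreaRect(q)))
g=t['image'][228:242,318:342].max(2);print(g)
cen,box=mask(t,320,226,24,16,0,100);print('grip',cen,onz(t,*cen,.09));B=[onz(t,*p,.09) for p in box];print(np.round(B,4))
sc,sb=mask(s,258,220,22,30,0,75);print('side',sc,sb,tri(t,cen,s,sc),'predicted',proj(s,onz(t,*cen,.09)))
# cross hole
print(t['image'][226:242,138:158].max(2))
hc,hb=mask(t,141,230,9,8,0,110);print('hole',hc,hb,onz(t,*hc,.096))
# plate corner holes & others
for n,(u,v),z in [('plateTR',(80+715/5-60,205+57/5),.008),('plateBR',(80+(740-300)/5,205+237/5),.008),('plBL?',(80+(525-300)/5,205+268/5),.008),('bolt1',(80+(693-300)/5-.4,205+73/5-.4),.008),('bolt2',(80+(714-300)/5-.4,205+221/5-.4),.008),
 ('bottle',(319*.7,295*.7),.085),('weight',(334*.7,329*.7),.036),('dish',(550*.7,325*.7),.016),('footFL',(248*.7,275*.7),.012),('footFR',(386*.7,275*.7),.012),('scrBL',(145*.7,237*.7),.1),('scrBR',(478*.7,237*.7),.1),('scrTL',(48*.7,157*.7),.41),('scrTR',(520*.7,155*.7),.41),('oven corner',(607*.7,407*.7),.2),('benchedge',(560,380*.7),0)]:
    print(n,np.round(onz(t,u,v,z),4))
E
```

```text
[[241 241 241 242 245 247 247 245 242 242 246 247 248 246 243 243 244 245
  245 246 247 246 235 214]
 [241 242 241 242 244 246 247 246 244 242 243 244 242 239 233 226 219 217
  226 238 246 247 239 218]
 [244 246 245 245 246 245 243 240 235 225 217 210 203 191 176 157 142 138
  158 207 241 248 243 222]
 [244 246 245 244 242 234 218 200 179 158 141 129 118 108  97  85  73  73
  100 169 234 247 246 228]
 [237 237 232 228 214 182 144 117 100  84  75  67  65  62  60  59  58  57
   74 149 228 246 246 233]
 [207 205 194 181 155 115  77  61  60  58  58  60  59  58  58  58  59  56
   68 138 215 242 244 237]
 [174 175 168 151 120  82  54  47  55  57  60  57  58  60  59  62  66  71
   93 150 209 234 240 239]
 [169 173 167 153 127  89  57  47  54  58  60  62  66  72  88 105 120 136
  165 205 231 238 241 241]
 [168 172 167 158 139 109  76  64  69  81  91 100 116 138 163 184 203 216
  231 240 244 245 245 243]
 [161 168 164 159 152 142 130 131 140 156 166 178 199 216 229 236 241 244
  245 247 248 247 246 240]
 [169 189 189 186 189 192 203 213 220 228 232 234 239 243 244 245 246 245
  243 243 244 24
[... 1546 characters left out ...]
13 209 212 215 211 198 173
  157 156]
 [169 171 202 226 231 227 219 210 204 207 209 200 190 191 192 191 181 167
  158 158]
 [167 161 178 206 215 210 207 201 194 190 183 175 164 162 165 168 165 162
  160 162]
 [161 152 154 176 183 180 172 166 157 149 141 140 137 146 156 162 161 161
  162 164]
 [152 145 133 135 134 135 132 127 121 116 116 117 132 150 163 166 164 164
  165 165]
 [141 136 122 109 104 107 110 114 121 122 125 127 141 158 165 165 165 166
  164 165]
 [126 124 119 114 115 118 123 133 145 150 150 152 157 162 165 166 165 166
  165 165]]Traceback (most recent call last):
  File "<stdin>", line 17, in <module>
  File "<stdin>", line 9, in mask
ValueError: max() iterable argument is empty
```

```bash
python3 - <<'E'
from h import *
import pickle
t=pickle.load(open('top0.pkl','rb'));s=pickle.load(open('side0.pkl','rb'))
def mask(c,x,y,w,h,lo,hi):
    g=c['image'][y:y+h,x:x+w].astype(int).max(2);k=8
    G=cv2.resize(g.astype(np.float32),None,fx=k,fy=k,interpolation=cv2.INTER_CUBIC)
    m=((G>=lo)&(G<hi)).astype(np.uint8)
    cs,_=cv2.findContours(m,cv2.RETR_EXTERNAL,cv2.CHAIN_APPROX_NONE)
    q=max(cs,key=cv2.contourArea);M=cv2.moments(q)
    off=np.array([x,y]);cv=lambda p:(np.array(p)+.5)/k-.5+off
    return cv([M['m10']/M['m00'],M['m01']/M['m00']]),cv(cv2.boxPoints(cv2.minAreaRect(q)))
def rect(B):
    B=np.array(B);e=B[1]-B[0],B[2]-B[1];l=max(e,key=np.linalg.norm);return np.round([np.linalg.norm(e[0]),np.linalg.norm(e[1])],4),np.degrees(np.arctan2(l[1],l[0]))
for th in(100,140):
    cen,box=mask(t,320,226,24,16,0,th);print('grip',cen,onz(t,*cen,.09),rect([onz(t,*p,.09) for p in box]))
hc,hb=mask(t,142,230,8,7,0,180);print('hole',hc,onz(t,*hc,.096))
ac,ab=mask(t,139,227,18,14,200,256);
print('bright axle',ac,np.round([onz(t,*p,.085) for p in ab],4),rect([onz(t,*p,.085) for p in ab]))
P=lambda n,u,v,z:print(n,np.round(onz(t,u,v,z),4))
z=lambda u,v:(80+(u-300+.5)/5-.5,205+(v+.5)/5-.5)
for n,u,v in[('TR',715,55),('BR',740,236),('bolt1',693,73),('bolt2',714,221)]:P(n,*z(u,v),.008)
for n,u,v,h in [('bottle',319,295,.085),('weight',334,329,.036),('dish',550,325,.016),('footFL',248,275,.012),('footFR',386,275,.012),('scrBL',145,237,.1),('scrBR',478,237,.1),('scrTL',48,157,.41),('scrTR',520,155,.41),('oven',607,407,.25)]:P(n,u*.7,v*.7,h)
print(rot(bot.state()['tool_rot']))
E
```

```text
grip [329.5373062  233.55184696] [ 0.42635842 -0.27270143  0.09      ] (array([0.0317, 0.0102]), np.float64(-78.79659676596394))
grip [329.31972326 233.6004621 ] [ 0.4262503  -0.27221192  0.09      ] (array([0.0355, 0.0125]), np.float64(-80.62116854119778))
hole [145.49569024 232.98424298] [0.42633651 0.13505862 0.096     ]
bright axle [147.06153061 233.20711621] [[0.432  0.1532 0.085 ]
 [0.4377 0.1202 0.085 ]
 [0.4214 0.117  0.085 ]
 [0.4157 0.1499 0.085 ]] (array([0.0335, 0.0166]), np.float64(-80.29246685474953))
TR [0.4728 0.1182 0.008 ]
BR [0.386  0.1039 0.008 ]
bolt1 [0.4641 0.1286 0.008 ]
bolt2 [0.3931 0.1166 0.008 ]
bottle [ 0.4869 -0.0353  0.085 ]
weight [ 0.4364 -0.0559  0.036 ]
dish [ 0.4444 -0.4186  0.016 ]
footFL [0.5285 0.0923 0.012 ]
footFR [ 0.5293 -0.1411  0.012 ]
scrBL [0.5762 0.2395 0.1   ]
scrBR [ 0.5778 -0.2849  0.1   ]
scrTL [0.6051 0.2409 0.41  ]
scrTR [ 0.6079 -0.2848  0.41  ]
oven [ 0.3214 -0.4298  0.25  ]
[[ 9.49906891e-01  3.12532706e-01 -4.54497023e-04]
 [ 3.12533032e-01 -9.49905633e-01  1.54646979e-03]
 [ 5.15931058e-05 -1.61104764e-03 -9.99998701e-01]]
```

The measurements hold up: the plate's 90 mm edge comes out at 88 mm with the stand yaw at 9.5°. The hole is at (0.426, 0.135), in agreement with the plate. The grip centre is at (0.426, −0.2725) with yaw about 9.7°. I'll go round the oven corner to a point above the grip.

Call:
move_arm:
  series: "0 0.06 0 0 0 0.178 1; 0 0.12 0 0 0 0.356 1; 0 0.18 0 0 0 0.534 1; 0.02 0.235 0 0 0 0.712 1; 0.065 0.273 0 0 0 0.89 1; 0.125 0.2735 0 0 0 1.067 1; 0.185 0.2735 0 0 0 1.245 1; 0.2465 0.2735 0 0 0 1.422 0.3"
  newtons: 60

```text
time: 1.1
tcp_pos: [0.428, -0.2721, 0.3038]
tool_rot: [2.018, 2.408, -0.001]
wrist_force: [-0.8, 0.0, 0.6]
finger_gap: 0.07
finger_force: 0.0
```

Call:
move_arm:
  series: "0 0 -0.06 0 0 0 0.2; 0 0 -0.11 0 0 0 0.1; 0 0 -0.14 0 0 0 0; 0 0 -0.153 0 0 0 0; 0 0 -0.153 0 0 0 -1; 0 0 -0.153 0 0 0 -1; 0 0 -0.153 0 0 0 -1; 0 0 -0.153 0 0 0 -1"

```text
time: 2.1
tcp_pos: [0.4266, -0.273, 0.152]
tool_rot: [2.025, 2.399, 0.0]
wrist_force: [-0.5, -0.2, 3.1]
finger_gap: 0.013
finger_force: 61.3
```

Call:
move_arm:
  series: "0 0 0.02 0 0 0 -1; 0 0 0.05 0 0 0 -1; 0 0 0.1 0 0 0 -1; 0 0 0.15 0 0 0 -1; 0 0 0.15 0 0 0 -1; 0 0 0.15 0 0 0 -1"

```text
time: 2.85
tcp_pos: [0.4257, -0.2724, 0.3005]
tool_rot: [-2.026, -2.4, 0.0]
wrist_force: [0.0, 0.5, -0.6]
finger_gap: 0.0128
finger_force: 60.9
```

```bash
python3 - <<'E'
from h import *
import pickle
st=bot.state();print(st['time'],st['tcp_pos'],st['tool_rot'])
s=bot.get_image('side');pickle.dump(s,open('side1.pkl','wb'))
T=st['tcp_pos'];u,v=proj(s,T+[0,0,-.09]);print(u,v)
x,y=int(u)-50,int(v)-38
cv2.imwrite('pics/s1.png',cv2.resize(s['image'][y:y+75,x:x+100,::-1],(800,600),interpolation=cv2.INTER_CUBIC));print(x,y)
E
```

```text
2.85 [ 0.42567591 -0.27239845  0.30047939] [-2.02550057e+00 -2.40034612e+00  6.34148180e-05]
266.36339445647826 168.0092220426534
216 130
```

View pics/s1.png

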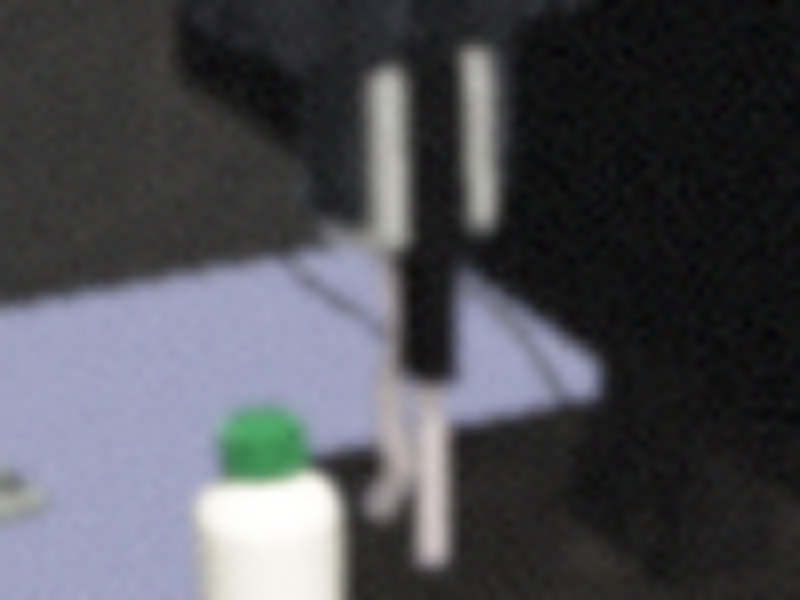

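Clip held: the straight leg is at crop column 433 with its tip at (433,565). The bent leg is on the far side (world +y), ending at (380,515). I carry it to the stand with a quarter turn, which puts the bent leg on stand −x.

Call:
move_arm:
  series: "0 0.05 0 0 0 0.18 -1; 0 0.1 0 0 0 0.36 -1; -0.002 0.15 0 0 0 0.54 -1; -0.003 0.2 0 0 0 0.72 -1; -0.004 0.25 0 0 0 0.9 -1; -0.005 0.3 0 0 0 1.08 -1; -0.006 0.35 0 0 0 1.26 -1; -0.0066 0.4063 0 0 0 1.44 -1"

```text
time: 3.9
tcp_pos: [0.4187, 0.1349, 0.2994]
tool_rot: [0.069, -3.138, 0.001]
wrist_force: [1.0, -0.4, -0.2]
finger_gap: 0.0131
finger_force: 60.9
```

Call:
move_arm:
  series: "0 0 -0.03 0 0 0.127 -1; 0 0 -0.054 0 0 0.127 -1; 0 0 -0.054 0 0 0.127 -1; 0 0 -0.054 0 0 0.127 -1"

```text
time: 4.4
tcp_pos: [0.4198, 0.1335, 0.247]
tool_rot: [0.259, -3.131, -0.0]
wrist_force: [-0.1, 0.1, 0.3]
finger_gap: 0.0129
finger_force: 60.9
```

```bash
python3 - <<'E'
from h import *
import pickle
st=bot.state();print(st['time'],st['tcp_pos'],st['tool_rot'],st['wrist_force'])
t=bot.get_image('top');s=bot.get_image('side')
pickle.dump(s,open('side2.pkl','wb'));pickle.dump(t,open('top2.pkl','wb'))
a=cv2.resize(s['image'][118:193,155:255,::-1],(800,600),interpolation=cv2.INTER_CUBIC)
b=cv2.resize(t['image'][195:270,80:180,::-1],(400,300),interpolation=cv2.INTER_CUBIC)
cv2.imwrite('pics/s2.png',a);cv2.imwrite('pics/t2.png',b)
T=st['tcp_pos']
yaw=np.radians(9.5);leg=T+[.007*np.cos(yaw),.007*np.sin(yaw),-.111]
pc=lambda p:(proj(s,p)-[155,118]+.5)*8
print('hole ctr',pc([.4263,.1351,.085]),'mouth',pc([.4263,.1351,.096]),'leg org',pc(leg),'tip',pc(leg-[0,0,.032]), 'axle end', pc([.4263+.02*np.sin(yaw),.1351-.02*np.cos(yaw),.085]))
print('per mm stand x',pc(leg+[.001,0,0])-pc(leg))
E
```

```text
4.4 [0.4197618  0.13350164 0.24700078] [ 2.58602743e-01 -3.13062743e+00 -7.08249473e-05] [-0.06727623  0.08406879  0.32376187]
hole ctr [360.9176219  374.53019024] mouth [357.48225183 342.03764935] leg org [346.25229878 221.47918558] tip [356.4919727  318.43041892] axle end [389.66626226 391.76511452]
per mm stand x [ 3.09309157 -0.48351559]
```

View pics/s2.png

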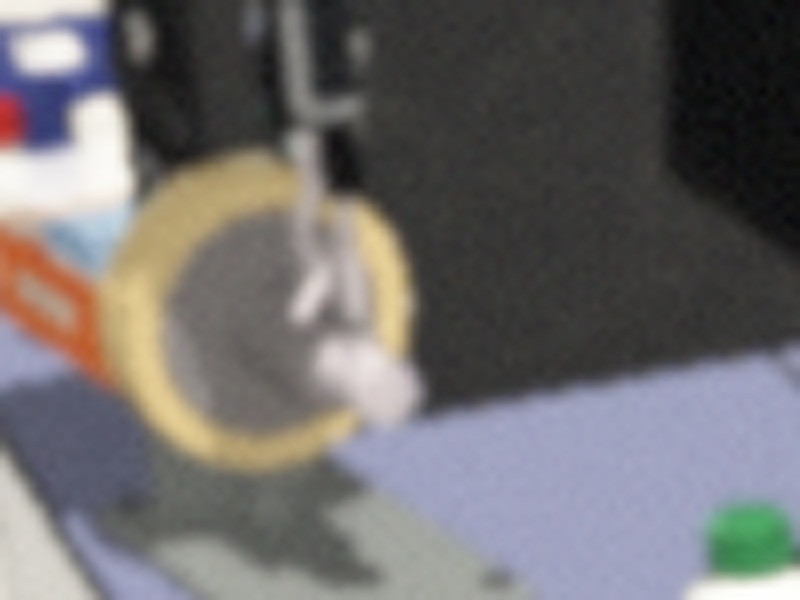

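The tip is right above the axle: tip about (355,320), axle end disc about (395,393). I'll check the leg and axle edges against the predictions using pixel profiles.

```bash
python3 - <<'E'
from h import *
import pickle
s=pickle.load(open('side2.pkl','rb'));s0=pickle.load(open('side0.pkl','rb'))
def prof(c,p,d,n,ch=2,step=.5):
    q=np.array([np.array(p)+d*k*step for k in range(-n,n+1)],np.float32)
    m=cv2.remap(c['image'].astype(np.float32),q[None,:,0],q[None,:,1],cv2.INTER_LINEAR)[0]
    return np.round(m.mean(1)).astype(int)
T=bot.state()['tcp_pos'];yaw=np.radians(9.5);ex=np.array([np.cos(yaw),np.sin(yaw),0]);ey=np.array([-np.sin(yaw),np.cos(yaw),0])
H=np.array([.4263,.1351,.085]);leg=T+.007*ex+[0,0,-.111]
for z in(-.008,-.014,-.02,-.026):
    print('leg',z,prof(s,proj(s,leg+[0,0,z]),np.array([1,0.]),10))
for y in(.004,-.004,-.01,-.015):
    a=proj(s,H+y*ey);b=proj(s,H+(y-.01)*ey);d=(b-a)/np.linalg.norm(b-a);n=np.array([-d[1],d[0]])
    print('axle',y,'px/mm x',(proj(s,H+.001*ex)-proj(s,H))@n,'rad px',[(proj(s,H+np.array([0,0,r]))-proj(s,H))@n for r in(-.011,.011)])
    print(prof(s0,a,n,16),prof(s,a,n,16),sep='\n')
E
```

```text
leg -0.008 [152 146 141 137 136 141 146 153 160 167 173 176 181 187 191 193 193 193
 190 182 168]
leg -0.014 [161 169 169 169 167 165 166 168 175 183 186 188 187 186 187 188 191 193
 193 192 182]
leg -0.02 [195 201 199 193 180 171 166 168 178 186 189 189 183 178 175 175 182 187
 191 192 188]
leg -0.026 [200 183 165 153 143 144 147 159 173 181 189 185 179 173 167 173 180 187
 192 193 192]
axle 0.004 px/mm x -0.2546047456339624 rad px [np.float64(3.2326620734802023), np.float64(-3.2627293210854917)]
[195 192 191 190 187 185 187 192 202 213 221 226 229 227 225 223 221 216
 208 198 190 180 168 155 146 137 132 133 134 142 148 151 153]
[196 194 191 189 188 186 186 190 199 209 216 221 224 223 222 219 216 213
 208 201 192 181 169 155 146 137 133 134 135 141 147 150 154]
axle -0.004 px/mm x -0.25460500823474663 rad px [np.float64(3.232659606537591), np.float64(-3.2627268310038193)]
[174 181 187 190 192 193 196 199 205 213 221 225 229 228 225 223 222 220
 215 209 202 194 183 173 165 160 160 164 171 177 178 179 177]
[174 182 188 190 191 192 195 198 204 212 220 224 227 227 225 223 221 219
 214 207 201 193 183 172 165 164 163 165 169 172 176 177 176]
axle -0.01 px/mm x -0.2546052071514933 rad px [np.float64(3.232657737856163), np.float64(-3.2627249447948103)]
[125 136 149 157 166 174 181 186 192 202 211 216 218 219 219 217 215 213
 210 208 205 200 192 187 181 174 170 170 170 173 175 176 177]
[125 136 149 157 165 172 179 185 192 201 208 214 217 218 219 218 215 212
 210 208 205 201 193 186 180 173 169 170 170 172 174 176 176]
axle -0.015 px/mm x -0.2546053742200296 rad px [np.float64(3.232656168363469), np.float64(-3.262723360580823)]
[ 80  87  98 109 121 132 143 155 172 186 196 204 208 210 211 211 209 208
 207 206 206 204 197 191 182 171 164 160 157 159 163 167 170]
[ 82  89  98 110 124 135 145 156 172 185 196 204 209 211 212 212 210 210
 209 207 205 203 197 190 181 171 164 158 155 157 162 167 169]
```

The leg matches its prediction to within about 0.2 px and the axle agrees to about 1 mm. I lower gently and watch the force.

Call:
move_arm:
  series: "-0.0004 0.0004 -0.004 0 0 0 -1; -0.0004 0.0004 -0.008 0 0 0 -1; -0.0004 0.0004 -0.012 0 0 0 -1; -0.0004 0.0004 -0.015 0 0 0 -1; -0.0004 0.0004 -0.018 0 0 0 -1; -0.0004 0.0004 -0.018 0 0 0 -1"

```text
time: 5.25
tcp_pos: [0.4193, 0.1343, 0.2287]
tool_rot: [-0.259, 3.131, 0.001]
wrist_force: [0.7, 2.4, -2.6]
finger_gap: 0.0129
finger_force: 60.6
```

Call:
move_arm:
  series: "0 0.0008 -0.002 0 0 0 -1; 0 0.0008 -0.006 0 0 0 -1; 0 0.0008 -0.010 0 0 0 -1; 0 0.0008 -0.014 0 0 0 -1; 0 0.0008 -0.017 0 0 0 -1; 0 0.0008 -0.017 0 0 0 -1"

```text
time: 6.0
tcp_pos: [0.4187, 0.1349, 0.2115]
tool_rot: [0.259, -3.129, -0.001]
wrist_force: [-1.1, 1.8, -0.6]
finger_gap: 0.0125
finger_force: 60.9
```

```bash
python3 - <<'E'
from h import *
st=bot.state();print(st['tcp_pos'],st['wrist_force'],st['moment'])
s=bot.get_image('side')
cv2.imwrite('pics/s3.png',cv2.resize(s['image'][118:178,165:245,::-1],(800,600),interpolation=cv2.INTER_CUBIC))
E
```

```text
[0.41868798 0.13489581 0.21145808] [-1.11646097  1.75892032 -0.5725052 ] [ 0.6638157   0.35611709 -0.01170268]
```

View pics/s3.png

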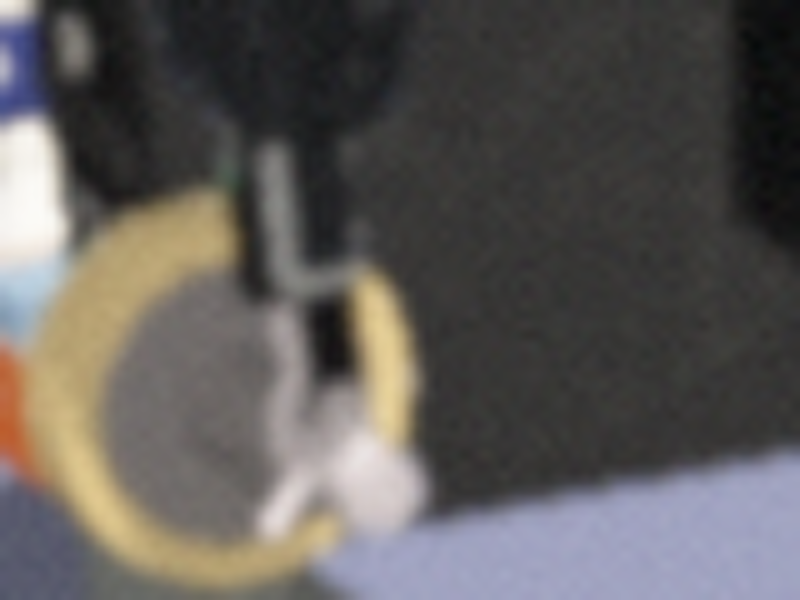

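The picture shows the straight leg in the hole, with the bent leg's waist at about (290,450) riding down the −x side of the axle. I press home.

Call:
move_arm:
  series: "0 0.0006 -0.004 0 0 0 -1; 0 0.0006 -0.008 0 0 0 -1; 0 0.0006 -0.011 0 0 0 -1; 0 0.0006 -0.014 0 0 0 -1; 0 0.0006 -0.0155 0 0 0 -1; 0 0.0006 -0.0165 0 0 0 -1; 0 0.0006 -0.0165 0 0 0 -1"

```text
time: 6.92
tcp_pos: [0.4197, 0.1354, 0.1962]
tool_rot: [-0.259, 3.129, 0.0]
wrist_force: [-0.7, -0.7, 5.3]
finger_gap: 0.0126
finger_force: 61.8
```

Call:
move_arm:
  series: "0 0 -0.001 0 0 0 -1; 0 0 -0.002 0 0 0 -1; 0 0 -0.002 0 0 0 -1"

```text
time: 7.3
tcp_pos: [0.4197, 0.1354, 0.1957]
tool_rot: [-0.259, 3.128, 0.001]
wrist_force: [-4.4, -1.3, 17.2]
finger_gap: 0.0127
finger_force: 63.7
```

Stiff contact at the expected height, so the clip is home. I release and retreat upward.

Call:
move_arm:
  series: "0 0 0.0015 0 0 0 -1; 0 0 0.0015 0 0 0 -0.5; 0 0 0.0015 0 0 0 -0.1; 0 0 0.0015 0 0 0 -0.1; 0 0 0.02 0 0 0 -0.1; 0 0 0.06 0 0 0 -0.1; 0 0 0.11 0 0 0 -0.1; -0.03 0 0.14 0 0 0 -0.1"

```text
time: 8.3
tcp_pos: [0.3906, 0.1357, 0.3355]
tool_rot: [-0.258, 3.127, 0.001]
wrist_force: [0.3, -0.6, 0.3]
finger_gap: 0.0384
finger_force: 0.0
```

Call:
move_arm:
  series: "-0.03 -0.05 0 0 0 0 0; -0.06 -0.1 0 0 0 0 0; -0.08 -0.15 0 0 0 0 0; -0.08 -0.2 0 0 0 0 0; -0.08 -0.2 0 0 0 0 0"

```text
time: 8.93
tcp_pos: [0.3088, -0.0672, 0.3335]
tool_rot: [-0.247, 3.132, -0.001]
wrist_force: [0.4, 0.1, 0.5]
finger_gap: 0.0427
finger_force: 0.0
```

```bash
python3 - <<'E'
from h import *
st=bot.state();print(st['time'],st['tcp_pos'],st['wrist_force'],st['finger_gap'])
t=bot.get_image('top');s=bot.get_image('side')
im=np.zeros((600,800,3),np.uint8)
im[:300,:400]=cv2.resize(s['image'][118:178,165:245,::-1],(400,300),interpolation=cv2.INTER_CUBIC)
im[:300,400:]=cv2.resize(t['image'][205:265,90:170,::-1],(400,300),interpolation=cv2.INTER_CUBIC)
im[300:,:400]=cv2.resize(t['image'][:,:,::-1],(400,300));im[300:,400:]=cv2.resize(s['image'][:,:,::-1],(400,300))
cv2.imwrite('pics/f.png',im)
E
```

```text
8.925 [ 0.30875902 -0.0671841   0.33346768] [0.38847654 0.08562096 0.51492722] 0.04271812739830182
```

View pics/f.png

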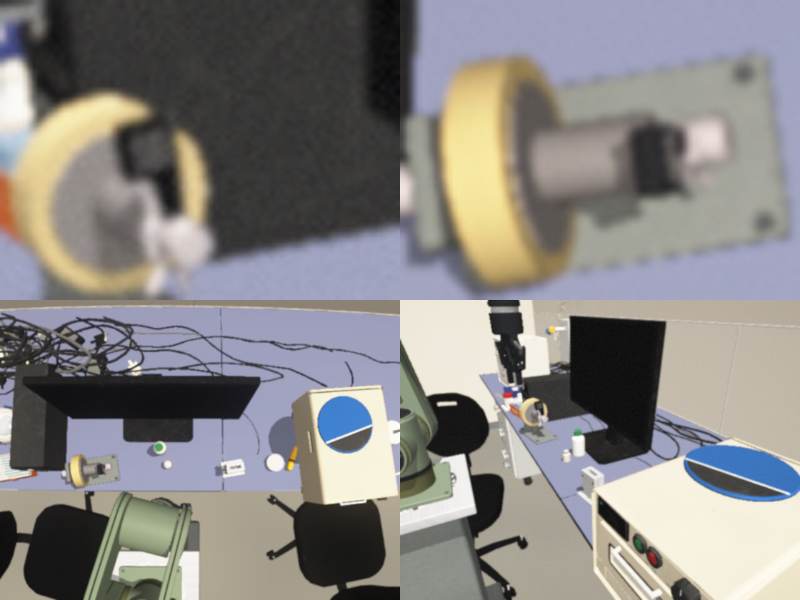

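The clip sits on the axle with the grip visible in both views: side crop (150,148), top crop (655,160). The bystanders are unmoved. One numeric check of height and uprightness.

```bash
python3 - <<'E'
from h import *
t=bot.get_image('top');s=bot.get_image('side')
def mk(c,x,y,w,h,th,name):
    G=cv2.resize(c['image'][y:y+h,x:x+w].max(2).astype(np.float32),None,fx=8,fy=8,interpolation=cv2.INTER_CUBIC)
    cs,_=cv2.findContours((G<th).astype(np.uint8),cv2.RETR_EXTERNAL,cv2.CHAIN_APPROX_NONE);q=max(cs,key=cv2.contourArea);M=cv2.moments(q)
    f=lambda p:(np.array(p)+.5)/8-.5+[x,y];H=cv2.convexHull(q)[:,0]
    print(name,'cen',f([M['m10']/M['m00'],M['m01']/M['m00']]),'bbox',f(q.reshape(-1,2).min(0)),f(q.reshape(-1,2).max(0)))
    return f([M['m10']/M['m00'],M['m01']/M['m00']])
a=mk(t,132,224,16,24,110,'top')
b=mk(s,185,138,22,32,80,'side')
yaw=np.radians(9.5);ex=np.array([np.cos(yaw),np.sin(yaw),0]);ey=np.array([-np.sin(yaw),np.cos(yaw),0])
C=np.array([.4263,.1351,.134])-.007*ex
box=[C+i*.007*ey+j*.015*ex+np.array([0,0,k*.015]) for i in(-1,1) for j in(-1,1) for k in(-1,1)]
for n,c in(('top',t),('side',s)):
    P=np.array([proj(c,p) for p in box]);print('pred',n,proj(c,C),P.min(0),P.max(0))
print(onz(t,*a,.134),C)
np.set_printoptions(linewidth=200);print(s['image'][140:172,185:207].max(2))
E
```

```text
top cen [139.21930437 237.77315073] bbox [131.5625 228.1875] [146.6875 247.4375]
side cen [197.07930303 146.44887493] bbox [187.9375 137.5625] [206.4375 160.1875]
pred top [141.22750792 235.34267829] [135.06163775 227.401238  ] [147.23887517 243.06389803]
pred side [195.1278072  146.47176014] [187.71650322 138.90872889] [202.40191102 154.12951119]
[0.41421738 0.13809376 0.134     ] [0.419396   0.13394467 0.134     ]
[[243 241 238 235 233 229 221 207 178 138  92  62  58  65  65  59  55  57  55  55  58  60]
 [236 235 232 225 215 200 185 167 148 110  78  55  52  62  64  58  58  55  56  56  57  58]
 [232 230 215 190 165 144 122 102  87  65  54  44  47  55  63  65  65  59  57  58  55  58]
 [230 222 192 136  97  76  62  57  49  46  54  49  58  62  69  81  80  72  59  62  58  59]
 [215 204 157  98  51  39  46  48  52  62  73  73  69  66  94 118 124 101  71  59  56  57]
 [188 167 130  74  39  46  59  64  73  75  82  82  80  73 106 151 172 147 102  70  55  56]
 [164 143 116  72  43  42  64  72  80  78  89  87  78  74 104 163 194 189 148  97  66  53]
 [152 142 122  78  38  42  65  73  80  80  
[... 1532 characters left out ...]
5 130 169 204 212 207 207 215 227 230 231 227 219 209 189 146]
 [114 105 104 101 100 102 106 125 156 193 199 198 194 209 221 227 225 222 219 215 200 170]
 [117 114 113 107 101 100 104 119 147 189 196 191 184 196 210 219 217 220 215 213 206 181]
 [118 113 110 112 106 103 105 114 138 178 195 185 167 179 200 210 214 214 212 212 203 182]
 [119 111 115 110 113 110 107 109 135 168 190 175 161 163 189 203 211 210 210 210 197 165]
 [120 113 113 115 109 109 111 114 130 157 178 178 165 164 178 193 202 207 205 201 183 141]
 [123 116 115 112 116 121 125 127 138 162 176 182 179 172 169 179 193 194 195 189 171 156]
 [136 126 123 121 127 136 144 154 163 175 194 200 194 174 158 163 176 179 183 183 181 179]]
```

```bash
python3 - <<'E'
from h import *
t=bot.get_image('top');s=bot.get_image('side')
yaw=np.radians(9.5);ex=np.array([np.cos(yaw),np.sin(yaw),0]);ey=np.array([-np.sin(yaw),np.cos(yaw),0]);H=np.array([.4263,.1351,.085])
W=lambda x,y,z:H+ey*x-ex*y+np.array([0,0,z])  # clip coords (sign of x immaterial)
E=[]
for (x,y0,y1,z0,z1) in((.007,-.008,.022,.034,.064),(.004,-.0063,.0063,.0095,.034)):
    v=[(i*x,j,k) for i in(-1,1) for j in(y0,y1) for k in(z0,z1)]
    E+=[(a,b) for n,a in enumerate(v) for b in v[n+1:] if sum(p!=q for p,q in zip(a,b))==1]
o=[]
for c,(x,y) in((s,(175,130)),(t,(122,220))):
    im=cv2.resize(c['image'][y:y+36,x:x+48,::-1],(480,360),interpolation=cv2.INTER_CUBIC)
    im=np.clip(im.astype(float)*1.3,0,255).astype(np.uint8);
    im2=im.copy()
    for a,b in E:
        p,q=[((proj(c,W(*w))-[x,y]+.5)*10).astype(int) for w in(a,b)]
        cv2.line(im2,tuple(map(int,p)),tuple(map(int,q)),(0,0,255),1)
    o.append(np.vstack([cv2.resize(im,(400,300)),cv2.resize(im2,(400,300))]))
cv2.imwrite('pics/g.png',np.hstack(o))
E
```

```text
(no output)
```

View pics/g.png

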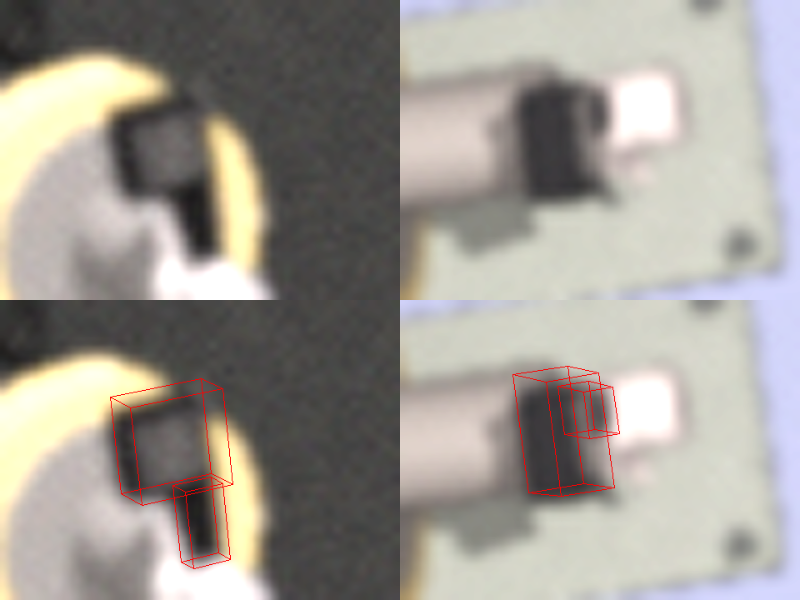

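The overlay shows the neck on the axle where it should be. The grip leans about 3–4°, which fits the free play in the hole, so the clip is seated and the gripper is clear. Handing in.

```bash
python3 -c "
from station import bot
print(bot.hand_in())"
```

```text
the job is handed in; nothing more can be done
None
```

The R-clip is in the axle's cross-hole, pressed home until it met stiff contact at the expected height, and released with the gripper clear. It leans about 3–4°, which I put down to free play in the hole. The bottle, weight and dish look unmoved, and the job is handed in.

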